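# Clamp the lens mount with the cam lever and snap its cover home

## Task

Swing the jig's cam lever round so that the cam pushes the lens mount up against the sprung stop and presses the white pad in about half way; do not overrun and bottom the pad. With the mount clamped, take the hand pusher and press the round cover on the mount gently straight down until it snaps home, then stand the pusher upright back on the bench. Keep the gripper itself off the clean mount and cover, and leave the other things where they are.

Things in the scene. Friction and masses are not known exactly. Their poses are not given: they have to be found in the camera images.
- jig: Fixed aluminium clamping jig: base 126 mm (x) by 305 mm (y), 12 mm thick. Origin: underside, below the mount's bay. Its +y is the clamping direction: first the cam lever (pivot at y = -65 mm), then the loose lens mount between two guide ribs (x = +-47 to 58 mm, tops 28 mm above the bench), then the sprung stop. Position and yaw vary.
- pivot (a point): Point on the vertical pivot axis of the cam lever, 50 mm above the bench, at jig (0, -65 mm).
- lever (a joint): Cam lever angle, rad, 0 to 2.3, growing counter-clockwise seen from above; starts near 0. At 0 it points along the jig's -x, at 1.57 along its -y (away from the mount). The cam under it (radius 30 mm, centre 14 mm off the pivot) reaches 30 - 14*cos(angle + 0.35) mm from the pivot towards +y. Stiff (0.25 N m), stays where left.
- lever_knob (a point): Middle of the upright black knob at the lever's end, 115 mm from the pivot axis: push it sideways. A cylinder 20 mm in diameter, 44 to 94 mm above the bench. The lever's flat bar, 16 mm wide, lies 42 to 52 mm above the bench.
- stop: Fixed dark steel stop block on the jig, 90 mm wide, top 52 mm above the bench. Its distance along the jig's y varies by several mm, so the lever angle needed varies. Origin: on the jig's top, below the pad's rest face (the block's own face is 10 mm further along +y). Same axes as the jig.
- pad (a joint): How far the white sprung pad of the stop is pushed in, in m: 0 at rest (10 mm proud of the stop block's face), 0.010 bottomed (flush with that face). Spring 1.2 N/mm with 2.4 N preload. Clamped right is about 0.005 (0.0025 to 0.0075).
- pad_face (a point): Middle of the pad's face towards the mount (pad 64 mm wide, 26 mm tall, 34 mm above the bench).
- mount: Loose black lens mount, a block 90 x 90 x 40 mm, about 0.45 kg, lying flat on the jig between the guide ribs (about 2.5 mm free on each side). Origin: centre of its underside. It begins a few mm clear of both the cam and the pad.
- cover: Round aluminium snap-in cover amid the mount: flange 56 mm wide, 8 mm thick, its stem already in the mount's bore. At the start the flange rests 10 mm up on four sprung steel clips (tops 14 mm above the mount, 25 mm and more from the centre). Pressed straight down (about 10 to 15 N) it spreads them and they snap over it. Home: flange on the mount. Origin: 32 mm below its top.
- cover_top (a point): Centre of the cover's flat top (50 mm in diameter). At the start about 18 mm above the mount's top (70 mm above the bench); home, 8 mm above it (60 mm above the bench).
- pusher_mid (a point): Middle of the white plastic hand pusher standing upright on the bench, 51 mm above its flat underside: height 102 mm, round foot 40 mm in diameter and 14 mm high, tapering to a straight round handle 28 mm in diameter (from 22 mm up to the top). About 0.15 kg. Its z axis runs up the handle.
- bottle: Bystander: white plastic wash bottle, 60 mm in diameter, 105 mm tall, blue cap, standing on the bench. Origin: centre of its underside. It and the pusher may swap places.
- driver: Bystander: screwdriver with a red handle, 180 mm long, lying on the bench at the far left.
- mirror: Bystander: mirror mount on a short post, 104 mm tall, standing beyond the jig. Origin: centre of its underside.
Mind the look-alikes: they are no part of the job. What is shaped like the mount but pink is not meant.

How it is judged:
By the outcome, as a careful person would: the job done as asked, in the order asked, and still so for the second after the job is handed in, with the robot touching nothing.
It also fails if it takes over 72 s, if anything falls off the work surface, if the arm or the gripper's body presses on something with over 40 N, if the wrist force passes 120 N, or if a joint passes its speed limit or range.

## Robot

A 7-joint arm with a two-finger parallel gripper is mounted at the origin on the work surface. World frame = base frame: x ahead of the robot, y to its left, z up, the work surface at z = 0. Lengths are in m, angles in rad, forces in N, time in s.
With the tool pointing down it reaches from about 0.35 to 0.775 m from the base axis. Payload 3.1 kg.
Tool frame: the origin (TCP) lies between the finger pads; the fingertips stand 11 mm ahead of it and the grasp point (between the pads) lies 8 mm behind it (arm.finger_overhang is the distance from the TCP to the fingertips, in m); z points along the fingers, y is the line along which they close (so a half turn about z gives the same grasp; the last joint's range is limited). The gripper opens to 85 mm and grips with 20 to 120 N. Pads are 22 mm wide; open, the fingers measure 114 mm over their backs; the gripper's body (76 mm by 85 mm) begins 54 mm behind the grasp point. The pads swing forward as they close: fully open they stand 13 mm farther back than shut.
Start: joints at [-1.388, 0.311, 0.014, 1.512, -0.004, 1.319, -0.027], TCP at [0.123, 0.536, 0.206] pointing down, gripper open.
Joint ranges: [-2.7, 2.7], [-0.3, 1.91], [-1.27, 1.3], [0.12, 2.57], [-1.44, 4.58], [0.2, 2.03], [-3.05, 3.05]. Speed limits (rad/s): [2.79, 2.79, 3.14, 3.14, 3.14, 3.14, 3.14].

## Interface

Orientations are given as a rotation vector (axis times angle).
In Python, from cell import arm gives the robot as it stands.
- The arm moves only by the shell command python3 -m creep 'ROWS' [FORCE]. ROWS is JSON, a list of rows, each an object of numbers: "tx", "ty", "tz": the shift along the tool's x, y, z in cm; "twist": the turn about the tool's z in rad; "grip": the finger opening in cm, from 0 to 8.54. In form: [{"tx": .., "ty": .., "tz": .., "twist": .., "grip": ..}, ...]. A call has exactly 8 rows; each row is the pose to reach, as a shift and turn from the pose commanded when the call began, along the tool's axes at that moment; what a row does not reach only later rows make up. A row lasts 1/12 s, in which the tool goes at most 41.7 mm and 7.16 degrees, less where a joint would pass 70% of its speed; a pose out of reach is approached as far as the arm can. A call with a gripper value outside its range is refused whole. The fingers move at their own pace and stop on an object; FORCE is the grip in N (left out, the last holds). Time passes only in rows, so rows that repeat a pose let the fingers close, or fill a call up. It gives the time, the measured TCP pose, the force, the opening and the grip force at its end, in the units of the state.
- arm.sense(): the state, without advancing time (a new reading comes with each control period).
- arm.capture(name): name is "scene" or "top"; returns a dict with "image" (420x560x3 uint8, blue, green, red), "fx", "fy", "cx", "cy" (pixels), "k1" (the pictures are not rectified: a ray, as slopes to the right and down, at radius r is drawn at 1 + k1 r^2 times it, then the intrinsics apply), "R" (3x3) and "t" (3): a world point X has camera coordinates R X + t. Camera axes: x right, y down, z forward; pixel columns grow to the right and rows downward; lengths in m; the calibration is good to about 2 mm. A picture is of the moment at which its call begins. There is no depth.
- arm.hand_in(): hands the job in; it is judged then, once.
The state is a dict: "t": time; "qpos": joint angles; "qvel": joint speeds; "tau": joint torques, N m; "eef_pos": TCP position; "tcp_rot": TCP orientation; "contact_force": force on the tool from outside, world axes, zero at the start; "wrist_torque": the same for the moment, N m; "grip_width": opening from 0.0 (shut) to 1.0 (fully open); "finger_force": force on a finger pad.
Only numpy, scipy, OpenCV 4.12 (cv2) and the standard library are available. Lean on these libraries where they do the work, as an engineer would, in place of code of your own. Each camera call takes 0.05 s, during which the arm holds its last target. There are 200 camera calls.

## Working session

There is one attempt and no reset: what is moved stays moved. The work goes in short steps, Python scripts to look and compute and a shell command to move; the robot and the scene stay as the last step left them, time stands still between calls to the robot, and variables do not carry over. Pictures are saved under pics/ and viewed, at most 11 in all, crops included, and the job is handed in when it is done.

```bash
mkdir -p pics; cat > h.py <<'E'
import numpy as np, cv2
from cell import arm
def cap(n,f):
    c=arm.capture(n); cv2.imwrite(f,c["image"]); return c
def ray(c,u,v):
    K=np.array([[c["fx"],0,c["cx"]],[0,c["fy"],c["cy"]],[0,0,1.]])
    p=cv2.undistortPoints(np.array([[[u,v]]],float),K,np.array([c["k1"],0,0,0.]))  # approx model same r def
    d=np.array([p[0,0,0],p[0,0,1],1.]); R=np.array(c["R"]); t=np.array(c["t"])
    return -R.T@t, R.T@d
def at(c,u,v,z):
    o,d=ray(c,u,v); return o+d*(z-o[2])/d[2]
def proj(c,X):
    p=np.array(c["R"])@np.array(X,float)+np.array(c["t"]); s=p[:2]/p[2]; s=s*(1+c["k1"]*(s@s))
    return np.round([c["fx"]*s[0]+c["cx"],c["fy"]*s[1]+c["cy"]],1)
def tool(X):
    from scipy.spatial.transform import Rotation as Ro
    s=arm.sense(); return Ro.from_rotvec(s["tcp_rot"]).inv().apply(np.array(X)-s["eef_pos"])*100
E
python3 - <<'E'
from h import *
import pickle
a=cap("scene","pics/s0.png");b=cap("top","pics/t0.png")
pickle.dump((a,b),open("c0.pkl","wb"))
for n in("s0","t0"):
    i=cv2.imread(f"pics/{n}.png")
    cv2.imwrite(f"pics/{n}.png",cv2.resize(i,(800,600),interpolation=cv2.INTER_CUBIC))
for c in(a,b): print(c["fx"],c["k1"],-np.array(c["R"]).T@c["t"])
s=arm.sense();print(s)
E
```

```text
470.337252665021 -0.08992353228324089 [ 1.23628046 -0.46161779  0.73737594]
384.18616980961184 -0.10621628339744887 [0.50752976 0.06172182 0.79827407]
{'t': 0.1, 'qpos': array([-1.38766362,  0.31169537,  0.01399594,  1.51289331, -0.00441482,
        1.31918196, -0.02716045]), 'qvel': array([-0.00027162, -0.00035596, -0.0002433 , -0.00614855, -0.00040193,
        0.00102149, -0.00130339]), 'tau': array([ 7.39508414e-05, -3.80852938e+01,  1.46297752e-01, -2.31238997e+01,
        1.22696193e-02,  8.03067436e-03, -1.90631766e-05]), 'eef_pos': array([0.12244722, 0.5354769 , 0.20450385]), 'tcp_rot': array([-0.35223338, -3.1216171 ,  0.0033626 ]), 'contact_force': array([-0.4024723 ,  0.45413863,  0.63601199]), 'wrist_torque': array([-0.02087299,  0.02490418,  0.00103011]), 'finger_force': 0.0, 'grip_width': 0.9992401832184649}
```

View pics/s0.png

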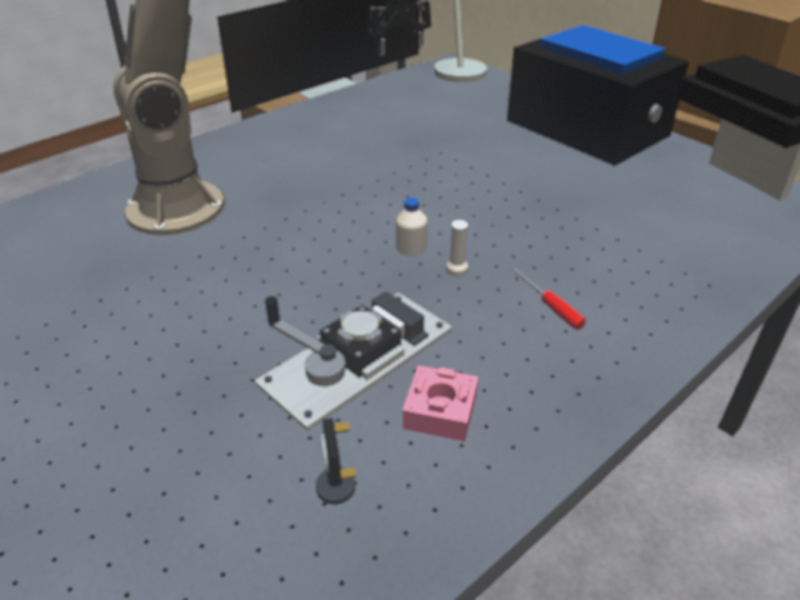

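View pics/t0.png

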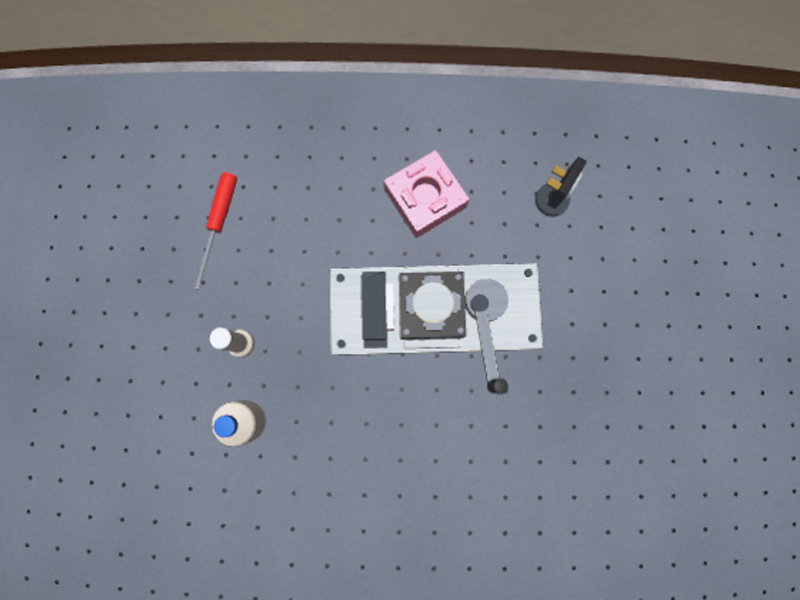

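```bash
python3 - <<'E'
from h import *
import pickle
a,b=pickle.load(open("c0.pkl","rb"))
i=b["image"][175:310,135:385]; cv2.imwrite("pics/t1.png",cv2.resize(i,None,fx=3.2,fy=3.2,interpolation=cv2.INTER_CUBIC))
E
```

```text
(no output)
```

View pics/t1.png

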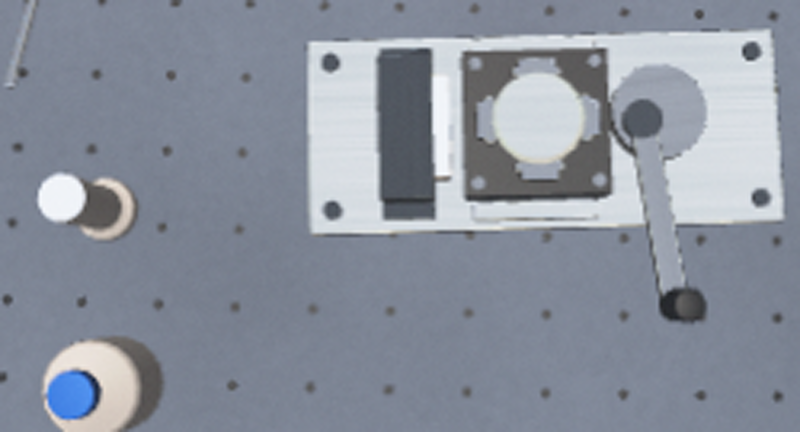

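```bash
python3 - <<'E'
from h import *
import pickle
a,b=pickle.load(open("c0.pkl","rb"))
def P(n,x,y,z):
    p=at(b,135+x/3.2-.5+.16,175+y/3.2-.5+.16,z); print(n,np.round(p*1000,1)); return p
c=[P("corner",*q,.012) for q in((308,42),(772,30),(783,219),(311,234))]
ctr=sum(c)/4;
yd=(c[0]+c[3]-c[1]-c[2])[:2]; print("len",np.linalg.norm(yd)/2, "w",np.linalg.norm((c[0]+c[1]-c[2]-c[3])[:2])/2, "yaw",np.degrees(np.arctan2(-yd[0],yd[1])))
k=P("knob",691,302,.094);p=P("pivot",642,118,.062)
P("cover",539,117,.070);P("pad",449,80,.047);P("pad",450,178,.047)
m=[P("mount",*q,.052) for q in((462,51),(607,49),(611,192),(465,199))];print(sum(m)/4)
P("ptop",62,197,.102);P("pfoot",108,207,.012)
P("stopface",433,50,.052);P("stopface",434,200,.052)
# scene check
for n,X in(("knob",k),("piv",p)): print(n,proj(a,X)*800/560)
E
```

```text
corner [672.2 159.5  12. ]
corner [ 687.6 -145.5   12. ]
corner [ 563.1 -150.6   12. ]
corner [547.3 152.6  12. ]
len 0.304485737828319 w 0.12486395249344444 yaw 2.935629533877899
knob [508.9 -74.6  94. ]
pivot [619.3 -51.3  62. ]
cover [617.3  12.   70. ]
pad [642.7  66.6  47. ]
pad [581.7  64.6  47. ]
mount [660.3  58.9  52. ]
mount [663.7 -31.   52. ]
mount [574.8 -33.8  52. ]
mount [568.6  55.1  52. ]
[0.61682758 0.01231292 0.052     ]
ptop [560.  286.2 102. ]
pfoot [561.2 284.6  12. ]
stopface [660.5  76.9  52. ]
stopface [567.6  74.   52. ]
knob [270.28571429 298.71428571]
piv [327.         343.85714286]
```

The black block in the jig, around (432,305) in t0, is the mount. The pink block at (427,193) is the look-alike. The pusher is the slim white cylinder with its top at (220,340), and the bottle is the one with the blue cap at (225,425). The jig's length and width measure 304 and 125 mm, which agrees with the description. Yaw is about 2.9°, lever angle about 0.16 rad, and I expect to need about 1.38 rad. First move: swing the tool towards the knob.

```bash
python3 -m creep '[{"tx":-2.2,"ty":-2.2,"tz":0,"twist":0.12,"grip":4.5},{"tx":-4.4,"ty":-4.4,"tz":0,"twist":0.24,"grip":4.5},{"tx":-6.6,"ty":-6.6,"tz":0,"twist":0.36,"grip":4.5},{"tx":-8.8,"ty":-8.8,"tz":0,"twist":0.48,"grip":4.5},{"tx":-11,"ty":-11,"tz":0,"twist":0.6,"grip":4.5},{"tx":-13.2,"ty":-13.2,"tz":0,"twist":0.72,"grip":4.5},{"tx":-15.4,"ty":-15.4,"tz":0,"twist":0.84,"grip":4.5},{"tx":-17.6,"ty":-17.6,"tz":0,"twist":0.96,"grip":4.5}]' 30
cat >> h.py <<'E'
def goal(X,yang=None):
    from scipy.spatial.transform import Rotation as Ro
    s=arm.sense(); M=Ro.from_rotvec(s["tcp_rot"]).as_matrix()
    a=np.degrees(np.arctan2(M[1,1],M[0,1])); print("t",round(s["t"],2),"pos",np.round(s["eef_pos"]*1000,1),"yang",round(a,1),"tilt",np.round(M[:,2],3),"F",np.round(s["contact_force"],1),"w",round(s["grip_width"]*8.54,2),"ff",round(s["finger_force"],1),"q",np.round(s["qpos"],2))
    print("tool cm",np.round(M.T@(np.array(X)-s["eef_pos"])*100,2), "twist",None if yang is None else round(-np.radians((yang-a+180)%360-180),3))
E
python3 -c "
from h import *
goal([.509,-.075,.15],-78)"
```

```text
t: 0.77
eef_pos: [0.2552, 0.3236, 0.2051]
tcp_rot: [-1.761, -2.601, 0.001]
contact_force: [0.8, 0.2, 0.1]
grip_width: 0.525
finger_force: 0.0
t 0.77 pos [255.2 323.6 205.1] yang 21.8 tilt [-0.001 -0.001 -1.   ] F [0.8 0.2 0.1] w 4.48 ff 0.0 q [-1.19  0.02  0.26  1.86 -0.01  1.26 -0.56]
tool cm [-46.43   8.77   5.52] twist 1.742
```

```bash
python3 -m creep '[{"tx":-3.3,"ty":0.6,"tz":0,"twist":0.12,"grip":4.5},{"tx":-6.6,"ty":1.2,"tz":0,"twist":0.24,"grip":4.5},{"tx":-9.9,"ty":1.8,"tz":0,"twist":0.36,"grip":4.5},{"tx":-13.2,"ty":2.4,"tz":0,"twist":0.48,"grip":4.5},{"tx":-16.5,"ty":3.0,"tz":0,"twist":0.6,"grip":4.5},{"tx":-19.8,"ty":3.6,"tz":0,"twist":0.72,"grip":4.5},{"tx":-23.1,"ty":4.3,"tz":0,"twist":0.84,"grip":4.5},{"tx":-26.4,"ty":5,"tz":0,"twist":0.96,"grip":4.5}]'
python3 -c "
from h import *
goal([.509,-.075,.15],-78)"
```

```text
t: 1.43
eef_pos: [0.4008, 0.0981, 0.2053]
tcp_rot: [-2.763, -1.494, 0.0]
contact_force: [0.9, -0.2, -0.2]
grip_width: 0.527
finger_force: 0.0
t 1.43 pos [400.8  98.1 205.3] yang -33.2 tilt [-0.  0. -1.] F [ 0.9 -0.2 -0.2] w 4.5 ff 0.0 q [-0.86  0.02  0.59  1.87 -0.01  1.26 -0.84]
tool cm [-8.56 18.53  5.52] twist 0.782
```

```bash
python3 -m creep '[{"tx":-1.4,"ty":3,"tz":0.8,"twist":0.12,"grip":4.5},{"tx":-2.8,"ty":6,"tz":1.6,"twist":0.24,"grip":4.5},{"tx":-4.2,"ty":9,"tz":2.4,"twist":0.36,"grip":4.5},{"tx":-5.6,"ty":12,"tz":3.2,"twist":0.48,"grip":4.5},{"tx":-7,"ty":15,"tz":4.0,"twist":0.6,"grip":4.5},{"tx":-8.56,"ty":18.5,"tz":5.5,"twist":0.72,"grip":4.5},{"tx":-8.56,"ty":18.53,"tz":5.5,"twist":0.78,"grip":4.5},{"tx":-8.56,"ty":18.53,"tz":5.5,"twist":0.78,"grip":4.5}]'
python3 - <<'E'
from h import *
goal([.509,-.075,.072],-78)
b=cap("top","pics/x.png");cv2.imwrite("pics/t2.png",cv2.resize(b["image"][150:330,220:440],None,fx=3,fy=3,interpolation=cv2.INTER_CUBIC))
E
```

```text
t: 2.1
eef_pos: [0.5089, -0.0758, 0.1487]
tcp_rot: [3.122, 0.33, -0.007]
contact_force: [0.5, 0.1, -0.1]
grip_width: 0.529
finger_force: 0.0
t 2.1 pos [508.9 -75.8 148.7] yang -77.9 tilt [-0.004 -0.003 -1.   ] F [ 0.5  0.1 -0.1] w 4.52 ff 0.0 q [-0.53  0.36  0.83  1.72 -0.28  1.2  -0.99]
tool cm [ 0.06 -0.09  7.67] twist 0.001
```

View pics/t2.png

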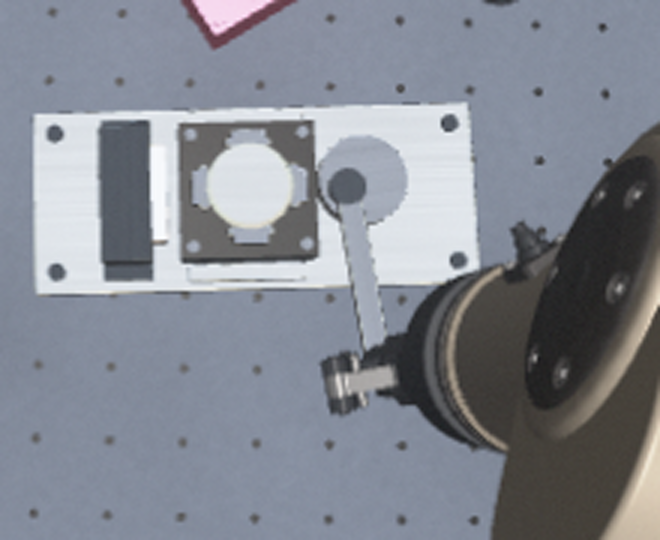

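The picture shows the gripper straddling the knob at about (365,350), and the jig is unchanged. Next: descend and close.

```bash
python3 -m creep '[{"tx":0.06,"ty":-0.09,"tz":1.5,"twist":0,"grip":4.5},{"tx":0.06,"ty":-0.09,"tz":3,"twist":0,"grip":4.5},{"tx":0.06,"ty":-0.09,"tz":4.5,"twist":0,"grip":4.5},{"tx":0.06,"ty":-0.09,"tz":6,"twist":0,"grip":4.5},{"tx":0.06,"ty":-0.09,"tz":7.6,"twist":0,"grip":4.5},{"tx":0.06,"ty":-0.09,"tz":7.6,"twist":0,"grip":4},{"tx":0.06,"ty":-0.09,"tz":7.6,"twist":0,"grip":3},{"tx":0.06,"ty":-0.09,"tz":7.6,"twist":0,"grip":2.4}]' 30
python3 -m creep '[{"tx":0,"ty":0,"tz":0,"twist":0,"grip":1.8},{"tx":0,"ty":0,"tz":0,"twist":0,"grip":1.8},{"tx":0,"ty":0,"tz":0,"twist":0,"grip":1.8},{"tx":0,"ty":0,"tz":0,"twist":0,"grip":1.8},{"tx":0,"ty":0,"tz":0,"twist":0,"grip":1.8},{"tx":0,"ty":0,"tz":0,"twist":0,"grip":1.8},{"tx":0,"ty":0,"tz":0,"twist":0,"grip":1.8},{"tx":0,"ty":0,"tz":0,"twist":0,"grip":1.8}]' 20
python3 - <<'E'
from h import *
import h
goal([.509,-.075,.072],-78)
# arc plan: tool-frame offsets per lever increment, knob now at tcp
from scipy.spatial.transform import Rotation as Ro
s=arm.sense(); M=Ro.from_rotvec(s["tcp_rot"]).as_matrix(); p=s["eef_pos"]
pv=np.array([.6193,-.0513]); v=p[:2]-pv; print("r",np.linalg.norm(v),"theta",np.arctan2(-v[1],-v[0])-.051)
for d in np.arange(.1,1.3,.1):
    w=Ro.from_euler('z',d).as_matrix()[:2,:2]@v+pv
    print(round(d,2),np.round(M.T@np.array([*(w-p[:2]),0])*100,2))
E
```

```text
t: 2.82
eef_pos: [0.5109, -0.0708, 0.0757]
tcp_rot: [-3.122, -0.344, -0.003]
contact_force: [-0.9, -0.1, -0.1]
grip_width: 0.278
finger_force: 0.0
t: 3.48
eef_pos: [0.5101, -0.0719, 0.0745]
tcp_rot: [-3.123, -0.34, 0.0]
contact_force: [-1.5, -0.6, 0.4]
grip_width: 0.21
finger_force: 0.0
t 3.48 pos [510.1 -71.9  74.5] yang -77.6 tilt [-0.  0. -1.] F [-1.5 -0.6  0.4] w 1.79 ff 0.0 q [-0.49  0.44  0.78  1.81 -0.36  1.03 -0.92]
tool cm [-0.18  0.28  0.25] twist 0.007
r 0.11107296312509685 theta 0.1351790065065071
0.1 [ 0.02  1.11 -0.  ]
0.2 [ 0.15  2.21 -0.  ]
0.3 [ 0.4  3.3 -0. ]
0.4 [ 0.74  4.35 -0.  ]
0.5 [ 1.2   5.36 -0.  ]
0.6 [ 1.75  6.33 -0.  ]
0.7 [ 2.39  7.23 -0.  ]
0.8 [ 3.12  8.07 -0.  ]
0.9 [ 3.94  8.82 -0.  ]
1.0 [ 4.82  9.5  -0.  ]
1.1 [ 5.76 10.08 -0.  ]
1.2 [ 6.76 10.56 -0.  ]
```

```bash
python3 - <<'E'
from h import *
a=cap("scene","pics/x.png");print(proj(a,[.510,-.072,.0745]))
cv2.imwrite("pics/s3.png",cv2.resize(a["image"][160:300,130:330],None,fx=4,fy=4,interpolation=cv2.INTER_CUBIC))
E
```

```text
[191.5 215.7]
```

View pics/s3.png

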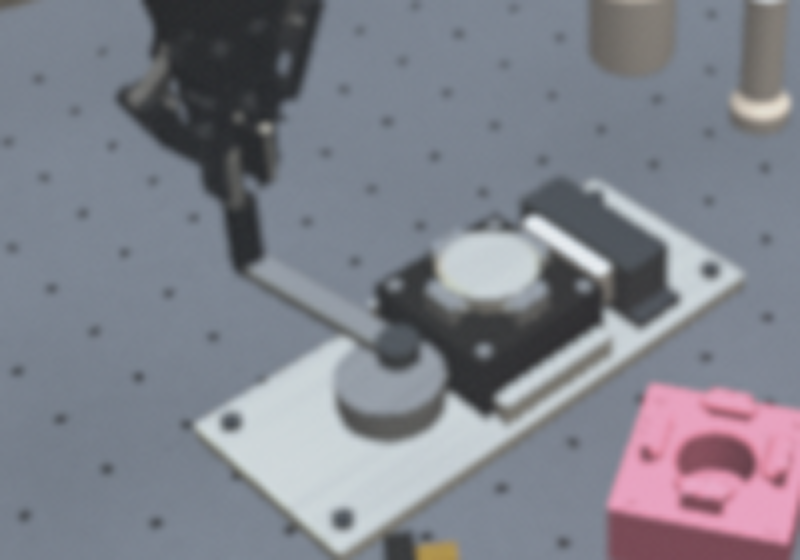

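The knob (about (245,225)) appears to be between or behind the dark fingers. The 18 mm opening is ambiguous, so I'll close further to find out.

```bash
python3 -m creep '[{"tx":0,"ty":0,"tz":0,"twist":0,"grip":1.4},{"tx":0,"ty":0,"tz":0,"twist":0,"grip":1},{"tx":0,"ty":0,"tz":0,"twist":0,"grip":1},{"tx":0,"ty":0,"tz":0,"twist":0,"grip":1},{"tx":0,"ty":0,"tz":0,"twist":0,"grip":1},{"tx":0,"ty":0,"tz":0,"twist":0,"grip":1},{"tx":0,"ty":0,"tz":0,"twist":0,"grip":1},{"tx":0,"ty":0,"tz":0,"twist":0,"grip":1}]' 20
python3 - <<'E'
from h import *
goal([.509,-.075,.072],-78)
E
```

```text
t: 4.2
eef_pos: [0.5102, -0.0718, 0.0745]
tcp_rot: [-3.123, -0.34, -0.0]
contact_force: [0.1, -0.2, -0.0]
grip_width: 0.119
finger_force: 0.0
t 4.2 pos [510.2 -71.8  74.5] yang -77.6 tilt [ 0.  0. -1.] F [ 0.1 -0.2 -0. ] w 1.02 ff 0.0 q [-0.49  0.44  0.78  1.81 -0.36  1.03 -0.92]
tool cm [-0.19  0.28  0.25] twist 0.007
```

```bash
python3 - <<'E'
from h import *
import pickle
a0,b0=pickle.load(open("c0.pkl","rb"))
a=arm.capture("scene");b=arm.capture("top")
p=arm.sense()["eef_pos"]
print(proj(a,p),proj(b,p),proj(a,p+[0,0,-.011]),proj(b,p+[0,0,-.011]))
r=lambda i,x,y:cv2.resize(i[y:y+60,x:x+80],(400,300),interpolation=cv2.INTER_CUBIC)
cv2.imwrite("pics/m4.png",np.vstack([np.hstack([r(a0["image"],150,180),r(a["image"],150,180)]),np.hstack([r(b0["image"],310,240),r(b["image"],310,240)])]))
E
```

```text
[191.6 215.7] [347.1 268.3] [192.1 219.5] [346.1 268.3]
```

View pics/m4.png

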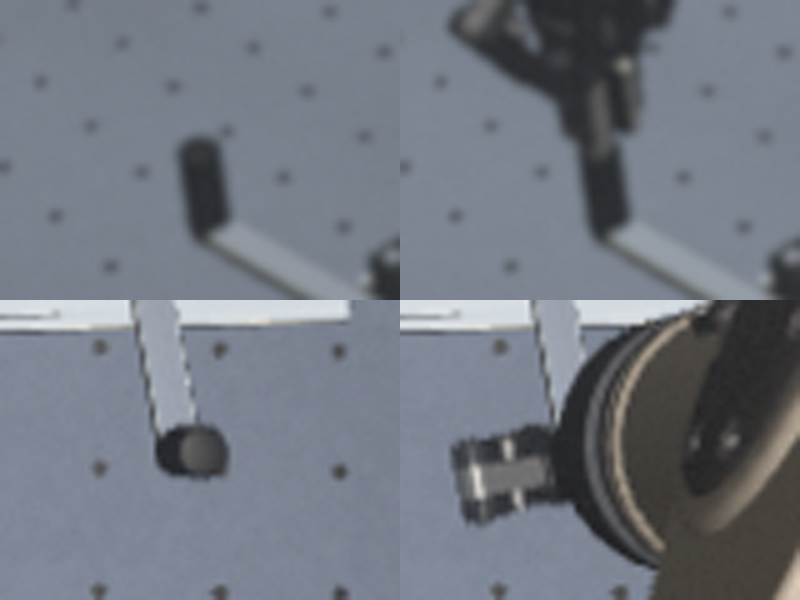

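```bash
python3 -m creep '[{"tx":0,"ty":0.4,"tz":0,"twist":0,"grip":1},{"tx":0,"ty":0.8,"tz":0,"twist":0,"grip":1},{"tx":0.05,"ty":1.2,"tz":0,"twist":-0.05,"grip":1},{"tx":0.05,"ty":1.6,"tz":0,"twist":-0.1,"grip":1},{"tx":0.1,"ty":2,"tz":0,"twist":-0.15,"grip":1},{"tx":0.15,"ty":2.2,"tz":0,"twist":-0.2,"grip":1},{"tx":0.15,"ty":2.2,"tz":0,"twist":-0.2,"grip":1},{"tx":0.15,"ty":2.2,"tz":0,"twist":-0.2,"grip":1}]' 20
python3 - <<'E'
from h import *
import pickle
a0,b0=pickle.load(open("c0.pkl","rb"))
a=arm.capture("scene");b=arm.capture("top")
goal([.509,-.075,.072],-78)
p=arm.sense()["eef_pos"]
print(proj(a,p),proj(b,p))
r=lambda i,x,y,n,m:cv2.resize(i[y:y+n,x:x+m],None,fx=5,fy=5,interpolation=cv2.INTER_CUBIC)
cv2.imwrite("pics/m5.png",np.hstack([r(a["image"],150,160,100,80),r(b["image"],300,200,100,80)]))
E
```

```text
t: 4.97
eef_pos: [0.5164, -0.0936, 0.0746]
tcp_rot: [3.074, 0.647, 0.0]
contact_force: [-0.3, 0.1, 0.1]
grip_width: 0.114
finger_force: 0.0
t 5.07 pos [516.3 -93.1  74.4] yang -66.2 tilt [-0.  0. -1.] F [ 0.2 -0.3  0.7] w 1.02 ff 0.0 q [-0.41  0.45  0.73  1.79 -0.34  1.04 -0.7 ]
tool cm [ 0.06 -1.95  0.24] twist 0.206
[185.  221.1] [358.3 265.2]
```

View pics/m5.png

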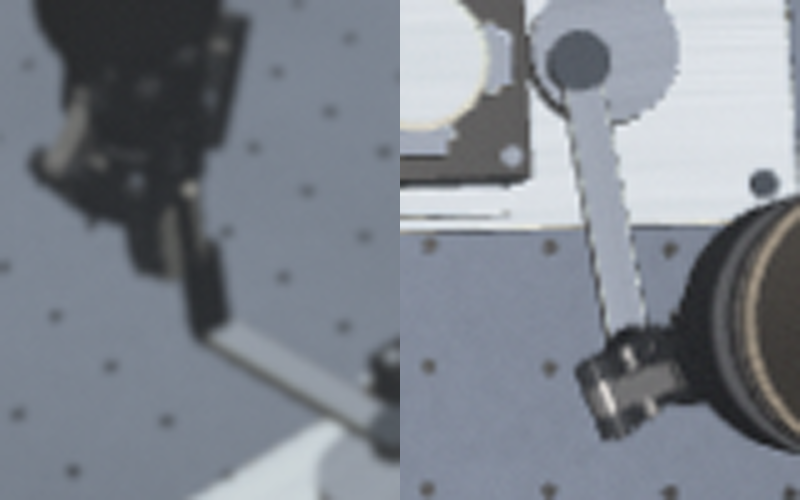

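The knob didn't move. The fingertip appears at (155,275) in the crop, well above where the reported pose puts it, about (177,325). The tool may sit roughly 25 mm higher than reported. I'll check with a gentle touch on free bench.

```bash
python3 -m creep '[{"tx":0,"ty":0,"tz":-2,"twist":0,"grip":0},{"tx":-2,"ty":0,"tz":-3,"twist":0,"grip":0},{"tx":-5,"ty":0,"tz":-3,"twist":0,"grip":0},{"tx":-7,"ty":0,"tz":-1,"twist":0,"grip":0},{"tx":-7,"ty":0,"tz":1.5,"twist":0,"grip":0},{"tx":-7,"ty":0,"tz":3.5,"twist":0,"grip":0},{"tx":-7,"ty":0,"tz":4.5,"twist":0,"grip":0},{"tx":-7,"ty":0,"tz":4.5,"twist":0,"grip":0}]' 20
python3 - <<'E'
from h import *
a=arm.capture("scene");b=arm.capture("top")
goal([.45,-.12,.011])
p=arm.sense()["eef_pos"]
print(proj(a,p),proj(a,p+[0,0,-.011]),proj(b,p-[0,0,.011]))
r=lambda i,x,y,n,m:cv2.resize(i[y:y+n,x:x+m],None,fx=5,fy=5,interpolation=cv2.INTER_CUBIC)
cv2.imwrite("pics/m6.png",np.hstack([r(a["image"],120,160,100,80),r(b["image"],320,220,100,80)]))
E
```

```text
t: 5.73
eef_pos: [0.4504, -0.1206, 0.0276]
tcp_rot: [-3.072, -0.649, 0.007]
contact_force: [-0.1, -0.3, 0.5]
grip_width: 0.003
finger_force: 0.0
t 5.83 pos [ 452.9 -121.5   29.8] yang -66.1 tilt [ 0.    -0.001 -1.   ] F [ 0.5 -0.1  0.5] w 0.0 ff 0.0 q [-0.36  0.4   0.74  1.98 -0.35  0.88 -0.59]
tool cm [-0.2  -0.25  1.88] twist None
[162.  227.9] [162.8 231.5] [366.5 297.4]
```

View pics/m6.png

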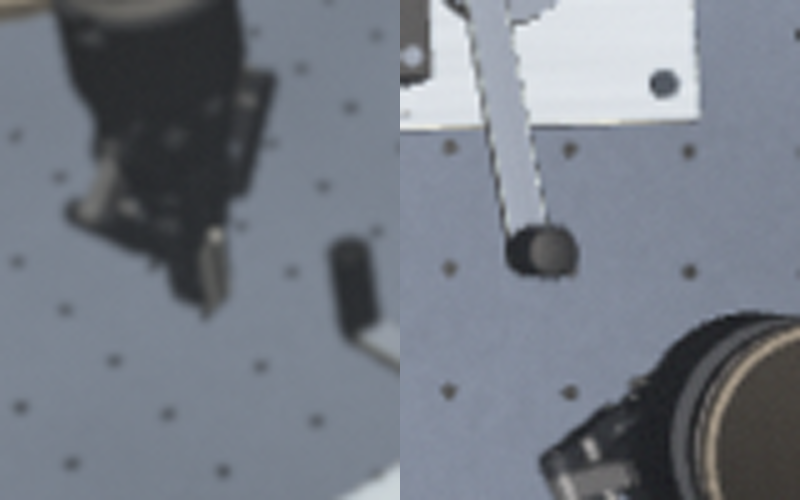

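The tip shows at (207,318) and was expected at about (214,357), so it is again about 23 mm high. I'll probe down slowly.

```bash
python3 -m creep '[{"tx":0,"ty":0,"tz":0.4,"twist":0,"grip":0},{"tx":0,"ty":0,"tz":0.8,"twist":0,"grip":0},{"tx":0,"ty":0,"tz":1.2,"twist":0,"grip":0},{"tx":0,"ty":0,"tz":1.6,"twist":0,"grip":0},{"tx":0,"ty":0,"tz":2,"twist":0,"grip":0},{"tx":0,"ty":0,"tz":2.2,"twist":0,"grip":0},{"tx":0,"ty":0,"tz":2.2,"twist":0,"grip":0},{"tx":0,"ty":0,"tz":2.2,"twist":0,"grip":0}]' 20
```

```text
t: 6.5
eef_pos: [0.4522, -0.1214, 0.0074]
tcp_rot: [-3.074, -0.65, 0.001]
contact_force: [0.3, 0.2, -0.9]
grip_width: 0.005
finger_force: 0.0
```

```bash
python3 -m creep '[{"tx":0,"ty":0,"tz":0.2,"twist":0,"grip":0},{"tx":0,"ty":0,"tz":0.4,"twist":0,"grip":0},{"tx":0,"ty":0,"tz":0.6,"twist":0,"grip":0},{"tx":0,"ty":0,"tz":0.8,"twist":0,"grip":0},{"tx":0,"ty":0,"tz":1.0,"twist":0,"grip":0},{"tx":0,"ty":0,"tz":1.1,"twist":0,"grip":0},{"tx":0,"ty":0,"tz":1.2,"twist":0,"grip":0},{"tx":0,"ty":0,"tz":1.2,"twist":0,"grip":0}]' 20
```

```text
t: 7.17
eef_pos: [0.4522, -0.1213, -0.0047]
tcp_rot: [-3.073, -0.65, 0.001]
contact_force: [-0.2, 0.2, -0.3]
grip_width: 0.0
finger_force: 0.0
```

```bash
python3 -m creep '[{"tx":0,"ty":0,"tz":0.1,"twist":0,"grip":0},{"tx":0,"ty":0,"tz":0.2,"twist":0,"grip":0},{"tx":0,"ty":0,"tz":0.25,"twist":0,"grip":0},{"tx":0,"ty":0,"tz":0.3,"twist":0,"grip":0},{"tx":0,"ty":0,"tz":0.35,"twist":0,"grip":0},{"tx":0,"ty":0,"tz":0.4,"twist":0,"grip":0},{"tx":0,"ty":0,"tz":0.4,"twist":0,"grip":0},{"tx":0,"ty":0,"tz":0.4,"twist":0,"grip":0}]' 20
```

```text
t: 7.83
eef_pos: [0.4524, -0.1214, -0.0085]
tcp_rot: [3.074, 0.65, 0.0]
contact_force: [0.7, -0.2, 0.3]
grip_width: -0.001
finger_force: 0.0
```

```bash
python3 -m creep '[{"tx":0,"ty":0,"tz":0.05,"twist":0,"grip":0},{"tx":0,"ty":0,"tz":0.1,"twist":0,"grip":0},{"tx":0,"ty":0,"tz":0.15,"twist":0,"grip":0},{"tx":0,"ty":0,"tz":0.2,"twist":0,"grip":0},{"tx":0,"ty":0,"tz":0.25,"twist":0,"grip":0},{"tx":0,"ty":0,"tz":0.3,"twist":0,"grip":0},{"tx":0,"ty":0,"tz":0.3,"twist":0,"grip":0},{"tx":0,"ty":0,"tz":0.3,"twist":0,"grip":0}]' 20
```

```text
t: 8.5
eef_pos: [0.4523, -0.1213, -0.0116]
tcp_rot: [-3.074, -0.65, 0.0]
contact_force: [0.6, -0.8, -0.2]
grip_width: 0.001
finger_force: 0.0
```

```bash
python3 -m creep '[{"tx":0,"ty":0,"tz":0.05,"twist":0,"grip":0},{"tx":0,"ty":0,"tz":0.1,"twist":0,"grip":0},{"tx":0,"ty":0,"tz":0.15,"twist":0,"grip":0},{"tx":0,"ty":0,"tz":0.2,"twist":0,"grip":0},{"tx":0,"ty":0,"tz":0.25,"twist":0,"grip":0},{"tx":0,"ty":0,"tz":0.3,"twist":0,"grip":0},{"tx":0,"ty":0,"tz":0.3,"twist":0,"grip":0},{"tx":0,"ty":0,"tz":0.3,"twist":0,"grip":0}]' 20
```

```text
t: 9.17
eef_pos: [0.4523, -0.1213, -0.0145]
tcp_rot: [-3.074, -0.65, 0.0]
contact_force: [-0.1, 0.8, -0.1]
grip_width: 0.0
finger_force: 0.0
```

```bash
python3 -m creep '[{"tx":0,"ty":0,"tz":0.05,"twist":0,"grip":0},{"tx":0,"ty":0,"tz":0.1,"twist":0,"grip":0},{"tx":0,"ty":0,"tz":0.15,"twist":0,"grip":0},{"tx":0,"ty":0,"tz":0.2,"twist":0,"grip":0},{"tx":0,"ty":0,"tz":0.25,"twist":0,"grip":0},{"tx":0,"ty":0,"tz":0.3,"twist":0,"grip":0},{"tx":0,"ty":0,"tz":0.35,"twist":0,"grip":0},{"tx":0,"ty":0,"tz":0.4,"twist":0,"grip":0}]' 20
python3 - <<'E'
from h import *
import pickle
a0,b0=pickle.load(open("c0.pkl","rb"))
a=arm.capture("scene"); p=arm.sense()["eef_pos"]; print(proj(a,p))
d=np.abs(a["image"].astype(int)-a0["image"]).sum(2)>60
for v in range(222,245): 
    c=np.where(d[v,120:200])[0]+120; print(v,(c.min(),c.max(),len(c)) if len(c) else None)
for z in(0,.01,.02,.03): print(z,proj(a,[*p[:2],z]))
E
```

```text
t: 9.83
eef_pos: [0.4524, -0.1213, -0.0186]
tcp_rot: [-3.074, -0.65, -0.0]
contact_force: [0.3, 0.0, 0.0]
grip_width: -0.0
finger_force: 0.0
[165.1 243.2]
222 (np.int64(138), np.int64(168), 31)
223 (np.int64(140), np.int64(168), 28)
224 (np.int64(142), np.int64(168), 27)
225 (np.int64(145), np.int64(168), 24)
226 (np.int64(147), np.int64(168), 22)
227 (np.int64(149), np.int64(168), 20)
228 (np.int64(153), np.int64(169), 17)
229 (np.int64(155), np.int64(169), 15)
230 (np.int64(156), np.int64(168), 13)
231 (np.int64(157), np.int64(168), 12)
232 (np.int64(157), np.int64(168), 12)
233 (np.int64(157), np.int64(168), 12)
234 (np.int64(157), np.int64(168), 12)
235 (np.int64(158), np.int64(168), 11)
236 (np.int64(160), np.int64(167), 8)
237 (np.int64(162), np.int64(166), 5)
238 None
239 None
240 None
241 None
242 None
243 None
244 None
0 [163.9 237.3]
0.01 [163.3 234.1]
0.02 [162.6 230.9]
0.03 [162.  227.7]
```

```bash
python3 -m creep '[{"tx":0,"ty":0,"tz":0.05,"twist":0,"grip":0},{"tx":0,"ty":0,"tz":0.1,"twist":0,"grip":0},{"tx":0,"ty":0,"tz":0.15,"twist":0,"grip":0},{"tx":0,"ty":0,"tz":0.2,"twist":0,"grip":0},{"tx":0,"ty":0,"tz":0.25,"twist":0,"grip":0},{"tx":0,"ty":0,"tz":0.3,"twist":0,"grip":0},{"tx":0,"ty":0,"tz":0.35,"twist":0,"grip":0},{"tx":0,"ty":0,"tz":0.4,"twist":0,"grip":0}]' 20
```

```text
t: 10.55
eef_pos: [0.4524, -0.1213, -0.0226]
tcp_rot: [-3.074, -0.65, -0.0]
contact_force: [-0.5, -0.1, -0.5]
grip_width: -0.002
finger_force: 0.0
```

```bash
python3 -m creep '[{"tx":0,"ty":0,"tz":0.05,"twist":0,"grip":0},{"tx":0,"ty":0,"tz":0.1,"twist":0,"grip":0},{"tx":0,"ty":0,"tz":0.15,"twist":0,"grip":0},{"tx":0,"ty":0,"tz":0.2,"twist":0,"grip":0},{"tx":0,"ty":0,"tz":0.2,"twist":0,"grip":0},{"tx":0,"ty":0,"tz":0.2,"twist":0,"grip":0},{"tx":0,"ty":0,"tz":0.2,"twist":0,"grip":0},{"tx":0,"ty":0,"tz":0.2,"twist":0,"grip":0}]' 20
```

```text
t: 11.22
eef_pos: [0.4524, -0.1213, -0.0245]
tcp_rot: [3.074, 0.65, 0.0]
contact_force: [-0.4, 0.2, 0.5]
grip_width: -0.003
finger_force: 0.0
```

```bash
python3 -m creep '[{"tx":0,"ty":0,"tz":0.05,"twist":0,"grip":0},{"tx":0,"ty":0,"tz":0.1,"twist":0,"grip":0},{"tx":0,"ty":0,"tz":0.15,"twist":0,"grip":0},{"tx":0,"ty":0,"tz":0.2,"twist":0,"grip":0},{"tx":0,"ty":0,"tz":0.2,"twist":0,"grip":0},{"tx":0,"ty":0,"tz":0.2,"twist":0,"grip":0},{"tx":0,"ty":0,"tz":0.2,"twist":0,"grip":0},{"tx":0,"ty":0,"tz":0.2,"twist":0,"grip":0}]' 20
python3 - <<'E'
from h import *
import pickle
a0,b0=pickle.load(open("c0.pkl","rb"))
a=arm.capture("scene"); p=arm.sense()["eef_pos"]; print(proj(a,p))
d=np.abs(a["image"].astype(int)-a0["image"]).sum(2)>60
for v in range(232,246): 
    c=np.where(d[v,120:200])[0]+120; print(v,(c.min(),c.max(),len(c)) if len(c) else None)
from scipy.spatial.transform import Rotation as Ro
M=Ro.from_rotvec(arm.sense()["tcp_rot"]).as_matrix()
for sx in(-1,1):
  for sy in(-1,1): print(sx,sy,proj(a,p*[1,1,0]+M@[sx*.011,sy*.0145,0]))
E
```

```text
t: 11.88
eef_pos: [0.4524, -0.1213, -0.0257]
tcp_rot: [-3.073, -0.65, -0.001]
contact_force: [-2.4, 1.0, 8.3]
grip_width: -0.0
finger_force: 4.2
[165.6 245.4]
232 (np.int64(156), np.int64(169), 14)
233 (np.int64(157), np.int64(169), 13)
234 (np.int64(157), np.int64(169), 13)
235 (np.int64(157), np.int64(169), 13)
236 (np.int64(158), np.int64(169), 12)
237 (np.int64(158), np.int64(168), 11)
238 (np.int64(160), np.int64(168), 9)
239 (np.int64(162), np.int64(166), 5)
240 None
241 None
242 None
243 None
244 None
245 None
-1 -1 [163.7 232.3]
-1 1 [156.5 239.8]
1 -1 [171.4 234.9]
1 1 [164.2 242.5]
```

```bash
python3 -c "
from cell import arm; print(arm.finger_overhang)"
python3 -m creep '[{"tx":0,"ty":0,"tz":-3,"twist":0,"grip":2},{"tx":0,"ty":0,"tz":-6.5,"twist":0,"grip":4.5},{"tx":0,"ty":0,"tz":-10,"twist":0,"grip":4.5},{"tx":1,"ty":-0.3,"tz":-11.5,"twist":0.05,"grip":4.5},{"tx":3.5,"ty":-1,"tz":-11.5,"twist":0.1,"grip":4.5},{"tx":6,"ty":-1.6,"tz":-11.5,"twist":0.15,"grip":4.5},{"tx":7.05,"ty":-1.94,"tz":-11.5,"twist":0.2,"grip":4.5},{"tx":7.05,"ty":-1.94,"tz":-11.5,"twist":0.2,"grip":4.5}]' 20
python3 - <<'E'
from h import *
goal([.509,-.075,.034],-78)
E
```

```text
0.011
t: 12.6
eef_pos: [0.5113, -0.0719, 0.0883]
tcp_rot: [-3.122, -0.347, -0.002]
contact_force: [0.3, 0.1, -0.4]
grip_width: 0.526
finger_force: 0.0
t 12.6 pos [511.3 -71.9  88.3] yang -77.3 tilt [ 0.001  0.001 -1.   ] F [ 0.3  0.1 -0.4] w 4.49 ff 0.0 q [-0.5   0.42  0.79  1.8  -0.34  1.06 -0.93]
tool cm [-0.3   0.26  5.43] twist 0.012
```

```bash
python3 -m creep '[{"tx":-0.3,"ty":0.26,"tz":0,"twist":0,"grip":4.5},{"tx":-0.3,"ty":0.26,"tz":1,"twist":0,"grip":4.5},{"tx":-0.3,"ty":0.26,"tz":2,"twist":0,"grip":4.5},{"tx":-0.3,"ty":0.26,"tz":3,"twist":0,"grip":4.5},{"tx":-0.3,"ty":0.26,"tz":4,"twist":0,"grip":4.5},{"tx":-0.3,"ty":0.26,"tz":4.8,"twist":0,"grip":4.5},{"tx":-0.3,"ty":0.26,"tz":5.2,"twist":0,"grip":4.5},{"tx":-0.3,"ty":0.26,"tz":5.2,"twist":0,"grip":4.0}]' 20
python3 -m creep '[{"tx":0,"ty":0,"tz":0,"twist":0,"grip":3},{"tx":0,"ty":0,"tz":0,"twist":0,"grip":2.2},{"tx":0,"ty":0,"tz":0,"twist":0,"grip":1.5},{"tx":0,"ty":0,"tz":0,"twist":0,"grip":1.5},{"tx":0,"ty":0,"tz":0,"twist":0,"grip":1.5},{"tx":0,"ty":0,"tz":0,"twist":0,"grip":1.5},{"tx":0,"ty":0,"tz":0,"twist":0,"grip":1.5},{"tx":0,"ty":0,"tz":0,"twist":0,"grip":1.5}]' 20
python3 - <<'E'
from h import *
goal([.509,-.075,.034],-78)
E
```

```text
t: 13.27
eef_pos: [0.5054, -0.0781, 0.0351]
tcp_rot: [-3.123, -0.34, 0.004]
contact_force: [0.3, -0.4, -0.0]
grip_width: 0.471
finger_force: 0.0
t: 13.93
eef_pos: [0.5066, -0.0779, 0.0368]
tcp_rot: [-3.122, -0.341, -0.0]
contact_force: [-3.4, 2.2, 4.3]
grip_width: 0.227
finger_force: 21.7
t 13.93 pos [506.6 -77.9  36.8] yang -77.5 tilt [-0.     0.001 -1.   ] F [-3.4  2.2  4.3] w 1.94 ff 21.7 q [-0.45  0.49  0.76  1.86 -0.4   0.96 -0.87]
tool cm [ 0.3  -0.23  0.28] twist 0.008
```

Knob gripped (19 mm opening, 22 N). Now swing it along the arc, turning with the lever.

```bash
python3 -m creep '[{"tx":0.03,"ty":0.86,"tz":0,"twist":-0.075,"grip":1.5},{"tx":0.13,"ty":1.72,"tz":0,"twist":-0.15,"grip":1.5},{"tx":0.29,"ty":2.57,"tz":0,"twist":-0.225,"grip":1.5},{"tx":0.51,"ty":3.4,"tz":0,"twist":-0.3,"grip":1.5},{"tx":0.8,"ty":4.21,"tz":0,"twist":-0.375,"grip":1.5},{"tx":1.15,"ty":5,"tz":0,"twist":-0.45,"grip":1.5},{"tx":1.55,"ty":5.76,"tz":0,"twist":-0.525,"grip":1.5},{"tx":2.01,"ty":6.49,"tz":0,"twist":-0.6,"grip":1.5}]'
python3 - <<'E'
from h import *
goal([.509,-.075,.034],-78)
p=arm.sense()["eef_pos"]
v=p[:2]-[.6193,-.0513]; print(np.hypot(*v),np.arctan2(-v[1],-v[0])-.051)
E
```

```text
t: 14.6
eef_pos: [0.5399, -0.1382, 0.0368]
tcp_rot: [-2.881, -1.252, 0.001]
contact_force: [-3.7, 2.2, 5.2]
grip_width: 0.229
finger_force: 21.7
t 14.6 pos [ 539.9 -138.2   36.8] yang -43.0 tilt [-0.001 -0.    -1.   ] F [-3.7  2.2  5.2] w 1.95 ff 21.7 q [-0.21  0.53  0.59  1.73 -0.35  0.99 -0.24]
tool cm [ 2.52 -6.57  0.28] twist 0.61
0.11775424177533987 0.7796153404730158
```

```bash
python3 -m creep '[{"tx":0.03,"ty":0.86,"tz":0,"twist":-0.075,"grip":1.5},{"tx":0.13,"ty":1.72,"tz":0,"twist":-0.15,"grip":1.5},{"tx":0.29,"ty":2.57,"tz":0,"twist":-0.225,"grip":1.5},{"tx":0.51,"ty":3.4,"tz":0,"twist":-0.3,"grip":1.5},{"tx":0.8,"ty":4.21,"tz":0,"twist":-0.375,"grip":1.5},{"tx":1.15,"ty":5,"tz":0,"twist":-0.45,"grip":1.5},{"tx":1.15,"ty":5,"tz":0,"twist":-0.45,"grip":1.5},{"tx":1.15,"ty":5,"tz":0,"twist":-0.45,"grip":1.5}]'
python3 - <<'E'
from h import *
goal([.509,-.075,.034],-78)
p=arm.sense()["eef_pos"]
v=p[:2]-[.6193,-.0513]; print(np.hypot(*v),np.arctan2(-v[1],-v[0])-.051)
b=cap("top","pics/x.png");i=b["image"]
import pickle; i0=pickle.load(open("c0.pkl","rb"))[1]["image"]
# intensity profiles along columns across stop/pad/mount, rows near cover-off line
for r in (203,212,225): 
    print(r,"0",i0[r-1:r+2,265:290].mean((0,2)).astype(int)); print(r,"1",i[r-1:r+2,265:290].mean((0,2)).astype(int))
for r in (200,226): 
    print(r,"0",i0[r-1:r+2,318:330].mean((0,2)).astype(int)); print(r,"1",i[r-1:r+2,318:330].mean((0,2)).astype(int))
E
```

```text
t: 15.27
eef_pos: [0.5853, -0.1653, 0.0369]
tcp_rot: [2.531, 1.855, -0.0]
contact_force: [0.6, -1.8, 2.9]
grip_width: 0.224
finger_force: 21.5
t 15.27 pos [ 585.3 -165.3   36.9] yang -17.5 tilt [ 0.002 -0.003 -1.   ] F [ 0.6 -1.8  2.9] w 1.91 ff 21.5 q [-0.07  0.6   0.47  1.58 -0.3   1.03  0.18]
tool cm [  6.32 -10.     0.25] twist 1.055
0.11899513976359548 1.2298904858546043
203 0 [ 88  87  86  86 113 223 244 244 244 240 227 217 217 218 152  92  97  98
  97  97  97  98 101  99  97]
203 1 [ 94  92  91  91 119 231 248 248 248 209 120 104 104 104 103 103 102 103
 103 102 102 108 136 184 218]
212 0 [ 89  87  87  86  90 220 244 244 244 244 230 217 217 217 161 103  99 100
  85 141 166 167 167 175 201]
212 1 [ 93  92  92  92  96 227 248 248 248 236 165 106 106 100 152 175 176 174
 176 207 221 223 223 222 223]
225 0 [ 88  87  87  86  88 155 231 244 244 244 212 204 219 218 172 113 100 100
  99 100  99  99  98  99  99]
225 1 [ 93  94  91  91  92 162 237 248 248 248 194 105 106 106 107 105 105 105
 105 105 105 106 111 120 129]
200 0 [ 90  90  90  90  89  90 104 200 221 221 213 181]
200 1 [ 95  95 160 177 174 173 171 169 167 169 171 172]
226 0 [ 93  93  92  91  93  92  92  91 198 221 221 221]
226 1 [ 98  98  97 176 222 229 228 228 229 228 228 228]
```

Measured gap from stop face to mount is about 10 mm (5.1 px), so the mount is just touching the pad. It needs about 5 mm more reach, which means θ near 1.55. Adding 0.30 rad and measuring again.

```bash
python3 -m creep '[{"tx":0.03,"ty":0.86,"tz":0,"twist":-0.075,"grip":1.5},{"tx":0.13,"ty":1.72,"tz":0,"twist":-0.15,"grip":1.5},{"tx":0.29,"ty":2.57,"tz":0,"twist":-0.225,"grip":1.5},{"tx":0.51,"ty":3.4,"tz":0,"twist":-0.3,"grip":1.5},{"tx":0.51,"ty":3.4,"tz":0,"twist":-0.3,"grip":1.5},{"tx":0.51,"ty":3.4,"tz":0,"twist":-0.3,"grip":1.5},{"tx":0.51,"ty":3.4,"tz":0,"twist":-0.3,"grip":1.5},{"tx":0.51,"ty":3.4,"tz":0,"twist":-0.3,"grip":1.5}]'
cat >> h.py <<'E'
def gap():
    b=arm.capture("top"); i=b["image"].mean(2); out=[]
    for r in range(200,238,2):
        f=i[r,262:292]; w=np.where(f>170)[0]
        if len(w)==0: continue
        x=np.arange(30); a=w[0]; e=a
        while e<29 and f[e]>170: e+=1
        lo=a-1+(170-f[a-1])/(f[a]-f[a-1]); hi=e-1+(f[e-1]-170)/(f[e-1]-f[e])
        out.append((at(b,262+lo,r,.052)-at(b,262+hi,r,.052))[1]*1000)
    print("gap mm",np.round(out,1),"median",np.median(out)); return b
E
python3 - <<'E'
from h import *
goal([.509,-.075,.034],-78)
p=arm.sense()["eef_pos"]
v=p[:2]-[.6193,-.0513]; print(np.hypot(*v),np.arctan2(-v[1],-v[0])-.051)
b=gap()
E
```

```text
t: 15.98
eef_pos: [0.6186, -0.1709, 0.0369]
tcp_rot: [2.226, 2.212, -0.002]
contact_force: [-0.8, -5.0, 1.5]
grip_width: 0.226
finger_force: 21.5
t 15.98 pos [ 618.6 -170.9   36.9] yang -0.4 tilt [ 0.002 -0.003 -1.   ] F [-0.8 -5.   1.5] w 1.93 ff 21.5 q [-0.01  0.65  0.4   1.47 -0.27  1.07  0.43]
tool cm [  9.52 -11.02   0.24] twist 1.355
0.11955976633335035 1.5140835290160266
gap mm [5.7 5.8 6.1 6.2 6.1 6.6 6.7 6.6 6.6 6.7 6.7 6.7 6.7 5.7 5.6 4.8 4.7 5.2] median 6.163495077792957
```

```bash
python3 -m creep '[{"tx":0.03,"ty":0.5,"tz":0,"twist":-0.04,"grip":1.5},{"tx":0.04,"ty":0.92,"tz":0,"twist":-0.08,"grip":1.5},{"tx":0.04,"ty":0.92,"tz":0,"twist":-0.08,"grip":1.5},{"tx":0.04,"ty":0.92,"tz":0,"twist":-0.08,"grip":1.5},{"tx":0.04,"ty":0.92,"tz":0,"twist":-0.08,"grip":2},{"tx":0.04,"ty":0.92,"tz":0,"twist":-0.08,"grip":3},{"tx":0.04,"ty":0.92,"tz":0,"twist":-0.08,"grip":4},{"tx":0.04,"ty":0.92,"tz":0,"twist":-0.08,"grip":4.5}]'
python3 -m creep '[{"tx":0,"ty":0,"tz":-0.5,"twist":0,"grip":4.5},{"tx":0,"ty":0,"tz":-2,"twist":0,"grip":4.5},{"tx":0,"ty":0,"tz":-4,"twist":0,"grip":4.5},{"tx":0,"ty":0,"tz":-6,"twist":0,"grip":4.5},{"tx":0,"ty":0,"tz":-8,"twist":0,"grip":4.5},{"tx":0,"ty":0,"tz":-10,"twist":0,"grip":4.5},{"tx":0,"ty":0,"tz":-12,"twist":0,"grip":4.5},{"tx":0,"ty":0,"tz":-14,"twist":0,"grip":4.5}]'
python3 - <<'E'
from h import *
goal([.5605,.2854,.165],30)
b=gap()
# knob top blob
g=b["image"].mean(2)
E
```

```text
t: 16.7
eef_pos: [0.6281, -0.1655, 0.0359]
tcp_rot: [-2.132, -2.305, -0.003]
contact_force: [1.0, 0.8, -0.0]
grip_width: 0.525
finger_force: 0.0
t: 17.37
eef_pos: [0.628, -0.1672, 0.1779]
tcp_rot: [2.135, 2.305, 0.002]
contact_force: [0.0, -0.3, -0.2]
grip_width: 0.523
finger_force: 0.0
t 17.37 pos [ 628.  -167.2  177.9] yang 4.4 tilt [ 0.001  0.001 -1.   ] F [ 0.  -0.3 -0.2] w 4.47 ff 0.0 q [-0.01  0.55  0.41  1.26 -0.21  1.37  0.46]
tool cm [45.64 -3.25  1.32] twist -0.447
gap mm [5.4 5.5 5.5 5.4 5.1 5.5 5.5 5.5 5.3 4.9 5.1 5.2 5.3 4.9 4.9 3.7 4.3 4.2] median 5.246256158190146
```

Pad pushed in about 4.8 mm after release: clamped. Next, go to the pusher.

```bash
python3 - <<'E'
from h import *
b=arm.capture("top"); g=b["image"].mean(2)
for n,X,z,dark in(("knob",[.6275,-.166,.094],.094,1),("cover",[.617,.025,.07],.07,0)):
    u,v=proj(b,X).astype(int); s=g[v-22:v+22,u-22:u+22]; m=((s<75) if dark else (s>205)).astype(np.uint8)
    k,l,st,c=cv2.connectedComponentsWithStats(m)
    for j in range(1,k):
        if st[j,4]>40: print(n,st[j],c[j],np.round(at(b,u-22+c[j][0],v-22+c[j][1],z)*1000,1))
E
python3 -m creep '[{"tx":2.9,"ty":-0.2,"tz":0,"twist":-0.03,"grip":5.5},{"tx":5.8,"ty":-0.4,"tz":0,"twist":-0.06,"grip":5.5},{"tx":8.7,"ty":-0.6,"tz":0,"twist":-0.09,"grip":5.5},{"tx":11.6,"ty":-0.8,"tz":0,"twist":-0.12,"grip":5.5},{"tx":14.5,"ty":-1,"tz":0,"twist":-0.16,"grip":5.5},{"tx":17.4,"ty":-1.2,"tz":0,"twist":-0.2,"grip":5.5},{"tx":20.3,"ty":-1.4,"tz":0,"twist":-0.24,"grip":5.5},{"tx":23,"ty":-1.6,"tz":0,"twist":-0.28,"grip":5.5}]' 60
python3 - <<'E'
from h import *
goal([.5605,.2854,.165],30)
E
```

```text
knob [ 13  19  15  13 128] [19.9765625 25.015625 ] [ 621.8 -161.3   94. ]
cover [  0   0  44   3 116] [19.75        0.86206897] [658.7  30.6  70. ]
cover [  8  10  28  29 608] [21.50657895 23.89802632] [613.7  26.5  70. ]
t: 18.13
eef_pos: [0.5933, 0.0627, 0.1758]
tcp_rot: [-1.788, -2.581, -0.0]
contact_force: [0.7, 0.1, -0.7]
grip_width: 0.644
finger_force: 0.0
t 18.13 pos [593.3  62.7 175.8] yang 20.6 tilt [-0.001  0.001 -1.   ] F [ 0.7  0.1 -0.7] w 5.5 ff 0.0 q [-0.34  0.43  0.3   1.43 -0.13  1.3   0.33]
tool cm [22.    4.76  1.11] twist -0.164
```

```bash
python3 -m creep '[{"tx":3,"ty":0.7,"tz":0,"twist":-0.03,"grip":5.5},{"tx":6,"ty":1.4,"tz":0,"twist":-0.06,"grip":5.5},{"tx":9,"ty":2.1,"tz":0,"twist":-0.09,"grip":5.5},{"tx":12,"ty":2.8,"tz":0,"twist":-0.12,"grip":5.5},{"tx":15,"ty":3.4,"tz":0,"twist":-0.15,"grip":5.5},{"tx":18,"ty":4,"tz":0,"twist":-0.16,"grip":5.5},{"tx":21,"ty":4.6,"tz":0,"twist":-0.16,"grip":5.5},{"tx":21.8,"ty":4.7,"tz":0,"twist":-0.16,"grip":5.5}]' 60
python3 - <<'E'
from h import *
goal([.5605,.283,.029],30)
E
```

```text
t: 18.8
eef_pos: [0.5587, 0.2894, 0.1753]
tcp_rot: [-1.565, -2.717, -0.005]
contact_force: [0.1, 1.8, -0.2]
grip_width: 0.641
finger_force: 0.0
t 18.8 pos [558.7 289.4 175.3] yang 30.1 tilt [-0.004  0.006 -1.   ] F [ 0.1  1.8 -0.2] w 5.47 ff 0.0 q [-0.63  0.49  0.2   1.33 -0.1   1.33  0.1 ]
tool cm [-0.74 -0.16 14.62] twist 0.002
```

```bash
python3 -m creep '[{"tx":0,"ty":0,"tz":1.5,"twist":0,"grip":5.5},{"tx":0,"ty":0,"tz":3,"twist":0,"grip":5.5},{"tx":0,"ty":0,"tz":4.5,"twist":0,"grip":5.5},{"tx":0,"ty":0,"tz":5.5,"twist":0,"grip":5.5},{"tx":0,"ty":0,"tz":6,"twist":0,"grip":5.5},{"tx":0,"ty":0,"tz":6,"twist":0,"grip":5.5},{"tx":0,"ty":0,"tz":6,"twist":0,"grip":5.5},{"tx":0,"ty":0,"tz":6,"twist":0,"grip":5.5}]' 60
python3 - <<'E'
from h import *
goal([.5605,.283,.029],30)
r=lambda i,x,y,n,m:cv2.resize(i[y:y+n,x:x+m],None,fx=4,fy=4,interpolation=cv2.INTER_CUBIC)
a=arm.capture("scene")
cv2.imwrite("pics/m7.png",r(a["image"],230,90,120,150))
E
```

```text
t: 19.47
eef_pos: [0.5631, 0.281, 0.1175]
tcp_rot: [1.581, 2.714, 0.003]
contact_force: [0.1, -0.2, 0.4]
grip_width: 0.642
finger_force: 0.0
t 19.47 pos [563.1 281.  117.5] yang 29.6 tilt [ 0.002  0.001 -1.   ] F [ 0.1 -0.2  0.4] w 5.48 ff 0.0 q [-0.62  0.53  0.2   1.42 -0.11  1.2   0.11]
tool cm [ 0.31 -0.14  8.85] twist -0.008
```

View pics/m7.png

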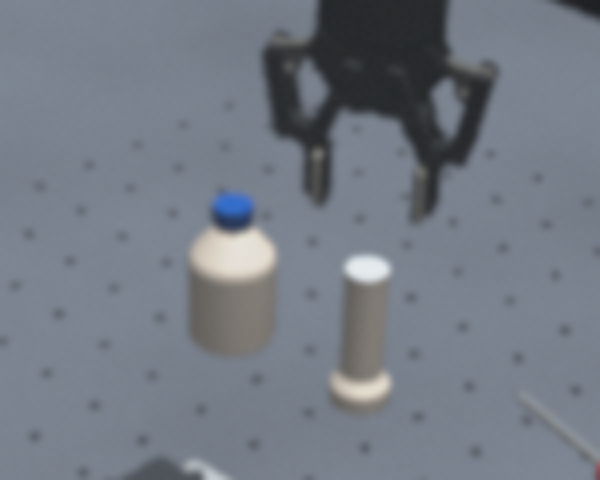

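The fingers straddle the pusher: tips centred near (370,210), pusher top at (367,270), bottle clear. Descend and grip.

```bash
python3 -m creep '[{"tx":0.2,"ty":-0.1,"tz":1.5,"twist":0,"grip":5.5},{"tx":0.2,"ty":-0.1,"tz":3,"twist":0,"grip":5.5},{"tx":0.2,"ty":-0.1,"tz":4.5,"twist":0,"grip":5.5},{"tx":0.2,"ty":-0.1,"tz":6,"twist":0,"grip":5.5},{"tx":0.2,"ty":-0.1,"tz":7.5,"twist":0,"grip":5.5},{"tx":0.2,"ty":-0.1,"tz":8.6,"twist":0,"grip":5.5},{"tx":0.2,"ty":-0.1,"tz":8.6,"twist":0,"grip":5.5},{"tx":0.2,"ty":-0.1,"tz":8.6,"twist":0,"grip":4.5}]' 60
python3 -m creep '[{"tx":0,"ty":0,"tz":0,"twist":0,"grip":4},{"tx":0,"ty":0,"tz":0,"twist":0,"grip":3.5},{"tx":0,"ty":0,"tz":0,"twist":0,"grip":3},{"tx":0,"ty":0,"tz":0,"twist":0,"grip":2.3},{"tx":0,"ty":0,"tz":0,"twist":0,"grip":2},{"tx":0,"ty":0,"tz":0,"twist":0,"grip":2},{"tx":0,"ty":0,"tz":0,"twist":0,"grip":2},{"tx":0,"ty":0,"tz":0,"twist":0,"grip":2}]' 60
python3 - <<'E'
from h import *
goal([.5605,.283,.029],30)
E
```

```text
t: 20.18
eef_pos: [0.5605, 0.282, 0.0306]
tcp_rot: [-1.581, -2.715, 0.0]
contact_force: [1.0, -0.5, -0.4]
grip_width: 0.533
finger_force: 0.0
t: 20.85
eef_pos: [0.5616, 0.2826, 0.0319]
tcp_rot: [1.58, 2.713, 0.004]
contact_force: [1.0, 0.0, 4.6]
grip_width: 0.31
finger_force: 59.2
t 20.85 pos [561.6 282.6  31.9] yang 29.6 tilt [ 0.003  0.001 -1.   ] F [1.  0.  4.6] w 2.65 ff 59.2 q [-0.62  0.61  0.18  1.51 -0.12  1.03  0.12]
tool cm [ 0.09 -0.08  0.29] twist -0.007
```

```bash
python3 -m creep '[{"tx":0,"ty":0,"tz":-1.5,"twist":0,"grip":2},{"tx":0,"ty":0,"tz":-4,"twist":0,"grip":2},{"tx":0,"ty":0,"tz":-6.5,"twist":0,"grip":2},{"tx":0,"ty":0,"tz":-9,"twist":0,"grip":2},{"tx":-1.3,"ty":-0.4,"tz":-11.5,"twist":0,"grip":2},{"tx":-3.6,"ty":-1.1,"tz":-12,"twist":0,"grip":2},{"tx":-6.1,"ty":-1.9,"tz":-12,"twist":0,"grip":2},{"tx":-8.5,"ty":-2.7,"tz":-12,"twist":0,"grip":2}]' 60
python3 -m creep '[{"tx":-2.4,"ty":-0.7,"tz":0,"twist":0,"grip":2},{"tx":-4.8,"ty":-1.5,"tz":0,"twist":0,"grip":2},{"tx":-7.2,"ty":-2.2,"tz":0,"twist":0,"grip":2},{"tx":-9.6,"ty":-3,"tz":0,"twist":0,"grip":2},{"tx":-12,"ty":-3.8,"tz":0,"twist":0,"grip":2},{"tx":-14.2,"ty":-4.5,"tz":0,"twist":0,"grip":2},{"tx":-16,"ty":-5,"tz":0,"twist":0,"grip":2},{"tx":-16.7,"ty":-5.3,"tz":0,"twist":0,"grip":2}]' 60
python3 -m creep '[{"tx":0,"ty":0,"tz":0,"twist":0,"grip":2},{"tx":0,"ty":0,"tz":0,"twist":0,"grip":2},{"tx":0,"ty":0,"tz":0,"twist":0,"grip":2},{"tx":0,"ty":0,"tz":0.5,"twist":0,"grip":2},{"tx":0,"ty":0,"tz":1,"twist":0,"grip":2},{"tx":0,"ty":0,"tz":1.5,"twist":0,"grip":2},{"tx":0,"ty":0,"tz":1.5,"twist":0,"grip":2},{"tx":0,"ty":0,"tz":1.5,"twist":0,"grip":2}]' 60
python3 - <<'E'
from h import *
goal([.6159,.0239,.110],29.6)
a=arm.capture("scene");b=gap()
r=lambda i,x,y,n,m:cv2.resize(i[y:y+n,x:x+m],None,fx=4,fy=4,interpolation=cv2.INTER_CUBIC)
cv2.imwrite("pics/m8.png",np.hstack([r(a["image"],200,150,130,110),r(b["image"],260,170,130,85)]))
p=arm.sense()["eef_pos"]+[-.0011,.0028,0]
for n,X in(("foot",[*p[:2],p[2]-.0319]),("cover",[.6148,.0267,.07])): u,v=proj(a,X); print(n,(u-200)*4,(v-150)*4)
E
```

```text
t: 21.52
eef_pos: [0.5785, 0.1938, 0.1502]
tcp_rot: [-1.579, -2.715, 0.002]
contact_force: [0.9, -0.1, -1.6]
grip_width: 0.313
finger_force: 59.3
t: 22.18
eef_pos: [0.6146, 0.0181, 0.1492]
tcp_rot: [-1.589, -2.71, 0.007]
contact_force: [-0.7, -1.2, -0.9]
grip_width: 0.316
finger_force: 59.3
t: 22.85
eef_pos: [0.6146, 0.0237, 0.1347]
tcp_rot: [-1.58, -2.714, 0.001]
contact_force: [0.5, -0.5, -2.0]
grip_width: 0.312
finger_force: 59.3
t 22.85 pos [614.6  23.7 134.7] yang 29.6 tilt [-0.002  0.    -1.   ] F [ 0.5 -0.5 -2. ] w 2.66 ff 59.3 q [-0.24  0.5   0.27  1.44 -0.13  1.23  0.55]
tool cm [-0.05  0.12  2.47] twist -0.0
gap mm [] median nan
foot 220.0 236.39999999999998
cover 223.20000000000005 284.4
  return _methods._mean(a, axis=axis, dtype=dtype,
  ret = ret.dtype.type(ret / rcount)
```

View pics/m8.png

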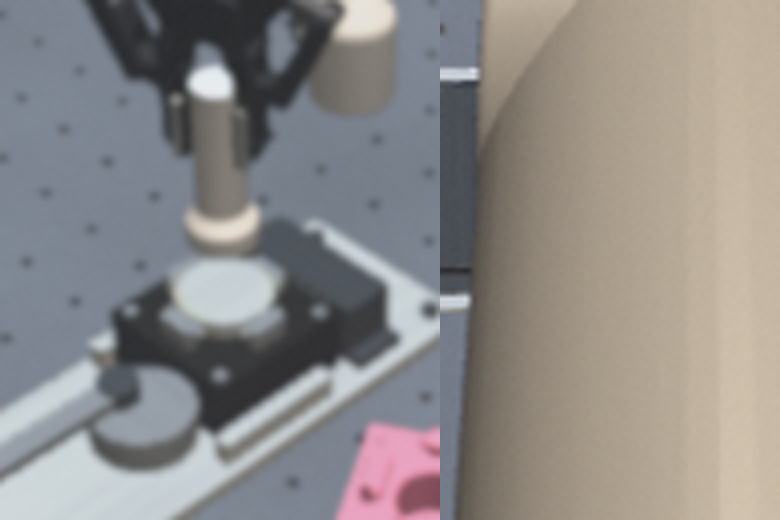

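The foot at (222,240) is centred over the cover at (227,290) to within about 1 mm. Lower to just above it, then press in small steps.

```bash
python3 -m creep '[{"tx":0,"ty":0.15,"tz":0.5,"twist":0,"grip":2},{"tx":0,"ty":0.15,"tz":1,"twist":0,"grip":2},{"tx":0,"ty":0.15,"tz":1.5,"twist":0,"grip":2},{"tx":0,"ty":0.15,"tz":2,"twist":0,"grip":2},{"tx":0,"ty":0.15,"tz":2.4,"twist":0,"grip":2},{"tx":0,"ty":0.15,"tz":2.7,"twist":0,"grip":2},{"tx":0,"ty":0.15,"tz":2.9,"twist":0,"grip":2},{"tx":0,"ty":0.15,"tz":2.9,"twist":0,"grip":2}]' 60
python3 -m creep '[{"tx":0,"ty":0,"tz":0.05,"twist":0,"grip":2},{"tx":0,"ty":0,"tz":0.1,"twist":0,"grip":2},{"tx":0,"ty":0,"tz":0.15,"twist":0,"grip":2},{"tx":0,"ty":0,"tz":0.2,"twist":0,"grip":2},{"tx":0,"ty":0,"tz":0.25,"twist":0,"grip":2},{"tx":0,"ty":0,"tz":0.3,"twist":0,"grip":2},{"tx":0,"ty":0,"tz":0.35,"twist":0,"grip":2},{"tx":0,"ty":0,"tz":0.4,"twist":0,"grip":2}]' 60
python3 -m creep '[{"tx":0,"ty":0,"tz":0.05,"twist":0,"grip":2},{"tx":0,"ty":0,"tz":0.1,"twist":0,"grip":2},{"tx":0,"ty":0,"tz":0.15,"twist":0,"grip":2},{"tx":0,"ty":0,"tz":0.2,"twist":0,"grip":2},{"tx":0,"ty":0,"tz":0.25,"twist":0,"grip":2},{"tx":0,"ty":0,"tz":0.3,"twist":0,"grip":2},{"tx":0,"ty":0,"tz":0.3,"twist":0,"grip":2},{"tx":0,"ty":0,"tz":0.3,"twist":0,"grip":2}]' 60
```

```text
t: 23.62
eef_pos: [0.6161, 0.0241, 0.1058]
tcp_rot: [-1.581, -2.714, 0.001]
contact_force: [-0.8, 0.2, -1.4]
grip_width: 0.313
finger_force: 59.3
t: 24.28
eef_pos: [0.6166, 0.0241, 0.1025]
tcp_rot: [1.581, 2.715, 0.0]
contact_force: [0.3, -0.3, -1.3]
grip_width: 0.313
finger_force: 59.3
t: 24.95
eef_pos: [0.6169, 0.024, 0.1013]
tcp_rot: [1.581, 2.714, 0.002]
contact_force: [-2.3, 0.6, 7.2]
grip_width: 0.314
finger_force: 60.2
```

```bash
python3 -m creep '[{"tx":0,"ty":0,"tz":0.05,"twist":0,"grip":2},{"tx":0,"ty":0,"tz":0.1,"twist":0,"grip":2},{"tx":0,"ty":0,"tz":0.15,"twist":0,"grip":2},{"tx":0,"ty":0,"tz":0.2,"twist":0,"grip":2},{"tx":0,"ty":0,"tz":0.2,"twist":0,"grip":2},{"tx":0,"ty":0,"tz":0.2,"twist":0,"grip":2},{"tx":0,"ty":0,"tz":0.2,"twist":0,"grip":2},{"tx":0,"ty":0,"tz":0.2,"twist":0,"grip":2}]' 60
```

```text
t: 25.62
eef_pos: [0.6174, 0.024, 0.1006]
tcp_rot: [1.58, 2.713, 0.003]
contact_force: [-4.9, -0.4, 11.5]
grip_width: 0.31
finger_force: 60.6
```

```bash
python3 -m creep '[{"tx":0,"ty":0,"tz":0.05,"twist":0,"grip":2},{"tx":0,"ty":0,"tz":0.1,"twist":0,"grip":2},{"tx":0,"ty":0,"tz":0.15,"twist":0,"grip":2},{"tx":0,"ty":0,"tz":0.2,"twist":0,"grip":2},{"tx":0,"ty":0,"tz":0.2,"twist":0,"grip":2},{"tx":0,"ty":0,"tz":0.2,"twist":0,"grip":2},{"tx":0,"ty":0,"tz":0.2,"twist":0,"grip":2},{"tx":0,"ty":0,"tz":0.2,"twist":0,"grip":2}]' 60
```

```text
t: 26.28
eef_pos: [0.6176, 0.0239, 0.1]
tcp_rot: [1.58, 2.712, 0.004]
contact_force: [-5.0, -0.2, 16.7]
grip_width: 0.314
finger_force: 61.1
```

```bash
python3 -m creep '[{"tx":0,"ty":-0.05,"tz":0.05,"twist":0,"grip":2},{"tx":0.05,"ty":-0.1,"tz":0.1,"twist":0,"grip":2},{"tx":0.05,"ty":-0.1,"tz":0.15,"twist":0,"grip":2},{"tx":0.05,"ty":-0.1,"tz":0.15,"twist":0,"grip":2},{"tx":0.05,"ty":-0.1,"tz":0.15,"twist":0,"grip":2},{"tx":0.05,"ty":-0.1,"tz":0.15,"twist":0,"grip":2},{"tx":0.05,"ty":-0.1,"tz":0.15,"twist":0,"grip":2},{"tx":0.05,"ty":-0.1,"tz":0.15,"twist":0,"grip":2}]' 60
```

```text
t: 26.95
eef_pos: [0.6148, 0.024, 0.0929]
tcp_rot: [-1.58, -2.713, 0.002]
contact_force: [0.0, 0.2, -2.0]
grip_width: 0.309
finger_force: 59.3
```

Snapped: the force dropped away and the tool went down about 7 mm. A light confirming press follows.

```bash
python3 -m creep '[{"tx":0,"ty":0,"tz":0.05,"twist":0,"grip":2},{"tx":0,"ty":0,"tz":0.1,"twist":0,"grip":2},{"tx":0,"ty":0,"tz":0.15,"twist":0,"grip":2},{"tx":0,"ty":0,"tz":0.2,"twist":0,"grip":2},{"tx":0,"ty":0,"tz":0.25,"twist":0,"grip":2},{"tx":0,"ty":0,"tz":0.3,"twist":0,"grip":2},{"tx":0,"ty":0,"tz":0.3,"twist":0,"grip":2},{"tx":0,"ty":0,"tz":0.3,"twist":0,"grip":2}]' 60
```

```text
t: 27.62
eef_pos: [0.6155, 0.024, 0.0918]
tcp_rot: [1.581, 2.715, 0.001]
contact_force: [-2.4, 0.5, 4.0]
grip_width: 0.31
finger_force: 59.9
```

```bash
python3 -m creep '[{"tx":0,"ty":0,"tz":-1,"twist":0,"grip":2},{"tx":0,"ty":0,"tz":-2.5,"twist":0,"grip":2},{"tx":0,"ty":0,"tz":-4,"twist":0,"grip":2},{"tx":0,"ty":0,"tz":-5.5,"twist":0,"grip":2},{"tx":0.8,"ty":0.3,"tz":-6.5,"twist":0,"grip":2},{"tx":3.2,"ty":1,"tz":-6.5,"twist":0,"grip":2},{"tx":6,"ty":1.9,"tz":-6.5,"twist":0,"grip":2},{"tx":8.8,"ty":2.8,"tz":-6.5,"twist":0,"grip":2}]' 60
python3 -m creep '[{"tx":2.6,"ty":0.8,"tz":0,"twist":0,"grip":2},{"tx":5.2,"ty":1.6,"tz":0,"twist":0,"grip":2},{"tx":7.8,"ty":2.5,"tz":0,"twist":0,"grip":2},{"tx":10.4,"ty":3.3,"tz":0,"twist":0,"grip":2},{"tx":13,"ty":4.1,"tz":0,"twist":0,"grip":2},{"tx":15,"ty":4.8,"tz":0,"twist":0,"grip":2},{"tx":16.4,"ty":5.2,"tz":0,"twist":0,"grip":2},{"tx":16.4,"ty":5.2,"tz":0,"twist":0,"grip":2}]' 60
python3 -m creep '[{"tx":0,"ty":0,"tz":1.5,"twist":0,"grip":2},{"tx":0,"ty":0,"tz":3,"twist":0,"grip":2},{"tx":0,"ty":0,"tz":4.5,"twist":0,"grip":2},{"tx":0,"ty":0,"tz":6,"twist":0,"grip":2},{"tx":0,"ty":0,"tz":7.5,"twist":0,"grip":2},{"tx":0,"ty":0,"tz":8.5,"twist":0,"grip":2},{"tx":0,"ty":0,"tz":8.5,"twist":0,"grip":2},{"tx":0,"ty":0,"tz":8.5,"twist":0,"grip":2}]' 60
python3 - <<'E'
from h import *
goal([.5616,.2826,.0319],29.6); b=gap()
g=b["image"].mean(2); u,v=proj(b,[.6148,.0267,.06]).astype(int); s=g[v-20:v+20,u-20:u+20]
k,l,st,c=cv2.connectedComponentsWithStats((s>205).astype(np.uint8)); print(st[1:],c[1:])
E
```

```text
t: 28.28
eef_pos: [0.5963, 0.1155, 0.1563]
tcp_rot: [1.583, 2.713, 0.001]
contact_force: [0.2, 0.6, -1.9]
grip_width: 0.314
finger_force: 59.4
t: 28.95
eef_pos: [0.558, 0.289, 0.1555]
tcp_rot: [-1.568, -2.718, -0.004]
contact_force: [0.1, 0.8, -2.2]
grip_width: 0.31
finger_force: 59.4
t: 29.62
eef_pos: [0.5608, 0.2812, 0.0707]
tcp_rot: [1.583, 2.713, -0.002]
contact_force: [0.1, 0.2, -1.4]
grip_width: 0.313
finger_force: 59.4
t 29.62 pos [560.8 281.2  70.7] yang 29.5 tilt [-0.001 -0.001 -1.   ] F [ 0.1  0.2 -1.4] w 2.68 ff 59.4 q [-0.62  0.57  0.19  1.48 -0.11  1.11  0.11]
tool cm [0.08 0.14 3.88] twist -0.002
gap mm [5.4 5.5 5.5 5.3 5.1 5.2 5.5 5.5 5.3 4.8 5.2 5.2 5.3 4.9 4.9 3.7 4.2 4.1] median 5.1928017240415665
[[  8   8  25  26 532]] [[20.30451128 20.67481203]]
```

Clamp is still at 5 mm. Lower the pusher gently.

```bash
python3 -m creep '[{"tx":0,"ty":0.1,"tz":1,"twist":0,"grip":2},{"tx":0,"ty":0.1,"tz":2,"twist":0,"grip":2},{"tx":0,"ty":0.1,"tz":2.8,"twist":0,"grip":2},{"tx":0,"ty":0.1,"tz":3.3,"twist":0,"grip":2},{"tx":0,"ty":0.1,"tz":3.6,"twist":0,"grip":2},{"tx":0,"ty":0.1,"tz":3.7,"twist":0,"grip":2},{"tx":0,"ty":0.1,"tz":3.8,"twist":0,"grip":2},{"tx":0,"ty":0.1,"tz":3.8,"twist":0,"grip":2}]' 60
python3 -m creep '[{"tx":0,"ty":0,"tz":0.03,"twist":0,"grip":2},{"tx":0,"ty":0,"tz":0.06,"twist":0,"grip":2},{"tx":0,"ty":0,"tz":0.1,"twist":0,"grip":2},{"tx":0,"ty":0,"tz":0.13,"twist":0,"grip":2},{"tx":0,"ty":0,"tz":0.16,"twist":0,"grip":2},{"tx":0,"ty":0,"tz":0.2,"twist":0,"grip":2},{"tx":0,"ty":0,"tz":0.2,"twist":0,"grip":2},{"tx":0,"ty":0,"tz":0.2,"twist":0,"grip":2}]' 60
```

```text
t: 30.33
eef_pos: [0.5617, 0.2832, 0.0331]
tcp_rot: [1.581, 2.715, 0.0]
contact_force: [0.6, 0.9, -2.3]
grip_width: 0.314
finger_force: 59.4
t: 31.0
eef_pos: [0.5618, 0.2833, 0.0318]
tcp_rot: [1.581, 2.715, 0.001]
contact_force: [-0.9, -0.7, 4.7]
grip_width: 0.315
finger_force: 59.9
```

Standing on the bench. Release and withdraw straight up.

```bash
python3 -m creep '[{"tx":0,"ty":0,"tz":0,"twist":0,"grip":2.6},{"tx":0,"ty":0,"tz":0,"twist":0,"grip":2.9},{"tx":0,"ty":0,"tz":0,"twist":0,"grip":3.3},{"tx":0,"ty":0,"tz":0,"twist":0,"grip":3.8},{"tx":0,"ty":0,"tz":0,"twist":0,"grip":4.4},{"tx":0,"ty":0,"tz":0,"twist":0,"grip":5},{"tx":0,"ty":0,"tz":0,"twist":0,"grip":5.5},{"tx":0,"ty":0,"tz":0,"twist":0,"grip":5.5}]' 20
python3 -m creep '[{"tx":0,"ty":0,"tz":-1,"twist":0,"grip":5.5},{"tx":0,"ty":0,"tz":-2,"twist":0,"grip":5.5},{"tx":0,"ty":0,"tz":-4,"twist":0,"grip":5.5},{"tx":0,"ty":0,"tz":-6,"twist":0,"grip":5.5},{"tx":0,"ty":0,"tz":-8,"twist":0,"grip":5.5},{"tx":0,"ty":0,"tz":-10,"twist":0,"grip":5.5},{"tx":0,"ty":0,"tz":-12,"twist":0,"grip":5.5},{"tx":0,"ty":0,"tz":-14,"twist":0,"grip":5.5}]' 20
python3 - <<'E'
from h import *
import pickle
a0=pickle.load(open("c0.pkl","rb"))[0]
b=gap(); a=arm.capture("scene")
r=lambda i,x,y,n,m:cv2.resize(i[y:y+n,x:x+m],None,fx=3,fy=3,interpolation=cv2.INTER_CUBIC)
# numeric check: pusher region vs start
print(np.abs(a["image"][165:195,305:335].astype(int)-a0["image"][165:195,305:335]).mean())
cv2.imwrite("pics/m9.png",r(a["image"],160,100,200,200))
E
```

```text
t: 31.67
eef_pos: [0.5615, 0.2832, 0.0309]
tcp_rot: [1.581, 2.715, -0.0]
contact_force: [0.2, 0.5, -1.0]
grip_width: 0.641
finger_force: 0.0
t: 32.33
eef_pos: [0.5619, 0.2833, 0.1737]
tcp_rot: [1.581, 2.714, 0.003]
contact_force: [0.1, 0.3, -0.5]
grip_width: 0.646
finger_force: 0.0
gap mm [5.4 5.4 5.5 5.3 5.1 5.2 5.4 5.4 5.2 4.8 5.1 5.1 5.3 4.8 4.9 3.7 4.1 4.2] median 5.116143360350684
2.504074074074074
```

View pics/m9.png

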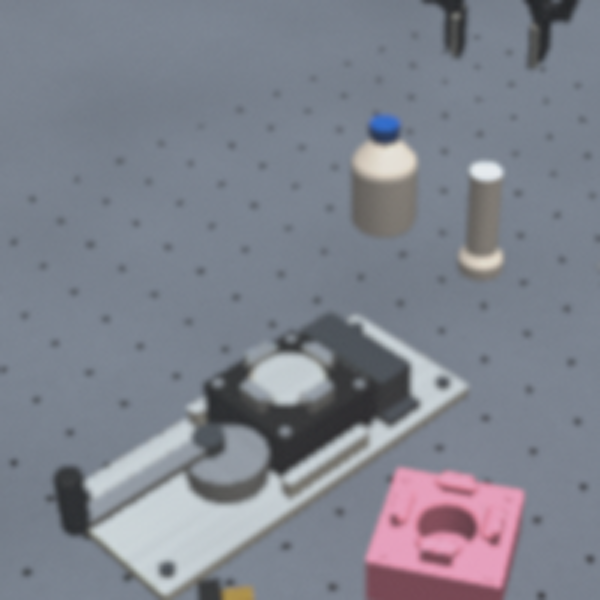

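The picture shows the cover down with the clips over its flange at (288,380), the mount clamped, and the pusher upright at (483,220). Nothing else has moved. Handing in.

```bash
python3 -c "
from cell import arm; print(arm.hand_in())"
```

```text
the job is handed in; nothing more can be done
None
```

The job is handed in: the mount is clamped with the pad about 5 mm in, the cover is snapped home, and the pusher is standing upright back at its place, after about 32 s of the 72 s allowed.

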